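# Set the battery tester for a coin cell

## Task

Get the battery tester ready to read the coin cell by pushing and pressing only, in this order: push the green tilt-out bin shut until its face is flush, press the raised half of the rocker switch down all the way, press the round key fully down, then press the long bar key fully down. All of these stay where you push them; leave the square key up and do not press a later control before its turn. Lift nothing and leave the loose things around the tester where they lie.

Things in the scene. Friction and masses are not known exactly. Their poses are not given: they have to be found in the camera images.
- tester: white battery tester fixed to the counter, 160 deep (x) x 310 wide (y) mm, deck 60 mm high; origin centre of its underside, x to its back, y to its left, yaw within 0.3 rad. A display hood 94 mm high stands on the deck behind x = +41 mm. Four controls, square to the tester, sit at tester x = -10 mm, y = -84, -28, 28 and 84 mm (which is where varies), each on a 50 x 50 x 8 mm black plate
- bin_lip (a point): middle of the upper outer edge of the green tilt-out bin in the tester's front; moves with it. Its face is a plate 90 wide x 42 high x 6 mm thick, hinged on pins along its lower edge at tester x = -77, y = 0, z = 8 mm, leaning out to the robot at the start. Shut, it is upright and flush with the tester's front (x = -80 mm), upper edge 50 mm above the counter
- bin (a joint): tilt of the bin in rad: 0 shut (face flush), starts at 0.3 to 0.55; positive leans out to the robot. Held where it is left by hinge friction (about 1.5 N at the upper edge).
- rocker_press (a point): point on the face of the grey rocker's far half, 17 mm from the pivot; moves with it. The rocker is V-shaped from the side, 46 (tester x) x 22 mm (y); pivot line (bottom of the V) at its middle, 74 mm above the counter. Off: near half level, far half (to the tester's back) slopes up to 82 mm at its end. On: far half level at 74 mm, near half sloping up
- rocker (a joint): rocker angle in rad: 0 off (start, far half up), 0.36 on (far half pressed down level). Friction about 0.025 N m; stays where it is left.
- round_top (a point): the round key, its top centre (this point moves with the cap). Grey plastic cap 24 mm in diameter standing 11 mm proud of its black 50 x 50 x 8 mm base plate, so the top is 79 mm above the counter when up and 72 mm when fully down. It goes straight down 7 mm.
- round_key (a joint): travel of the round key in m: 0 up (start), 0.007 fully down; it moves against about 3 N of friction and stays where it is left.
- bar_top (a point): the long bar key, its top centre (this point moves with the cap). Grey plastic cap 14 (tester x) x 44 mm (tester y), flat-topped, standing 11 mm proud of its black 50 x 50 x 8 mm base plate, so the top is 79 mm above the counter when up and 72 mm when fully down. It goes straight down 7 mm.
- bar_key (a joint): travel of the long bar key in m: 0 up (start), 0.007 fully down; it moves against about 3 N of friction and stays where it is left.
- square_top (a point): the square key, its top centre (this point moves with the cap). Grey plastic cap 22 x 22 mm standing 11 mm proud of its black 50 x 50 x 8 mm base plate, so the top is 79 mm above the counter when up and 72 mm when fully down. It goes straight down 7 mm. Not to be pressed
- square_key (a joint): travel of the square key in m: 0 up (start), 0.007 fully down; it moves against about 3 N of friction and stays where it is left.
- clamp: loose steel watch case clamp, 106 x 55 x 44 mm, 0.5 kg, on the counter to the tester's left; origin centre of its underside
- jar: loose amber glass jar with black cap, 56 mm diameter, about 70 mm high, behind the tester; origin centre of its underside
- watch: loose gunmetal sports watch lying flat, strap along its x, 180 x 44 x 14 mm, to the tester's right; origin centre of its underside
- tweezer_case: loose tortoiseshell tweezer case, 130 (its x) x 26 x 16 mm, in front of the tester, left; origin centre of its underside
- screwdriver: loose screwdriver about 120 mm long, in front of the tester, right; lies along its x
- case_back: loose steel watch back, disc 32 mm in diameter, 6 mm high, lying on the left end of the tester's deck; origin centre of its underside
- loupe: loose black eye loupe, 36 mm diameter, 30 mm high, behind the tester; origin centre of its underside

How it is judged:
By the outcome, as a careful person would: the job done as asked, in the order asked, and still so for the second after the job is handed in, with the robot touching nothing.
It also fails if it takes over 42 s, if anything falls off the work surface, if the arm or the gripper's body presses on something with over 40 N, if the wrist force passes 120 N, or if a joint passes its speed limit or range.

## Robot

A 6-joint arm with a two-finger parallel gripper is mounted at the origin on the work surface. World frame = base frame: x ahead of the robot, y to its left, z up, the work surface at z = 0. Lengths are in m, angles in rad, forces in N, time in s.
With the tool pointing down it reaches from about 0.25 to 0.775 m from the base axis. Payload 4 kg.
Tool frame: the origin (TCP) lies between the finger pads; the fingertips stand 22 mm ahead of it and the grasp point (between the pads) lies 3 mm ahead of it; z points along the fingers, y is the line along which they close (so a half turn about z gives the same grasp; the last joint's range is limited). The gripper opens to 94 mm and grips with 3 to 60 N. Pads are 16 mm wide; open, the fingers measure 119 mm over their backs; the gripper's body (75 mm by 177 mm) begins 78 mm behind the grasp point.
Start: joints at [-1.443, 0.087, 1.371, -0, 1.684, -0.103], TCP at [0.126, -0.535, 0.228] pointing down, gripper open.
Joint ranges: [-3.1, 3.1], [-0.76, 2.03], [0.27, 2.55], [-1.08, 4.22], [0.17, 2.65], [-2.57, 2.57]. Speed limits (rad/s): [2.79, 2.79, 3.14, 3.14, 3.14, 3.14].

## Interface

Orientations are given as a 3x3 rotation matrix whose columns are the frame's x, y, z axes.
In Python, from workcell import telemetry, viewer, arm gives the robot as it stands.
- The arm moves only by the shell command python3 -m inch 'ROWS' [OPENING] [FORCE]. ROWS is a JSON object of lists of equal length, an entry for each row: "offset": the shift along the world's x, y, z scaled (see below), a list of three; "delta_rot": the turn, a rotation vector about the world's x, y, z scaled (see below), a list of three. A call has 1 to 12 rows; each row shifts and turns the commanded pose from where the row before left it; what a row does not reach is not made up. The controller multiplies each number of a shift by 0.03 m and each number of a turn by 5 degrees. A row lasts 1/12 s, in which the tool goes at most 41.7 mm and 7.16 degrees, less where a joint would pass 70% of its speed; a pose out of reach is approached as far as the arm can. A call with a number of a shift or a turn outside -1 to 1 is refused whole. A call with a gripper value outside its range is refused whole. OPENING is the opening, from 0 (shut) to 1 (fully open), set as the call begins (- or left out, the last holds). The fingers move at their own pace and stop on an object; FORCE is the grip in N (left out, the last holds). Time passes only in rows, so rows that do not move let the fingers close. It gives the time, the measured TCP pose, the force, the opening and the grip force at its end, in the units of the state.
- telemetry.observe(): the state, without advancing time (a new reading comes with each control period).
- viewer.capture(name): name is "side" or "top" or "wrist"; returns a dict with "img" (384x512x3 uint8, red, green, blue), "fx", "fy", "cx", "cy" (pixels), "world_from_camera" (4x4, takes a point from camera to world coordinates); the wrist camera has in their place "T_tool_cam" (4x4, takes a point from camera to tool coordinates, whose origin is the TCP and whose axes are the flange's). Camera axes: x right, y down, z forward; pixel columns grow to the right and rows downward; lengths in m; the calibration is good to about 2 mm. A picture is of the moment at which its call begins: read the wrist's pose just before it. There is no depth.
- arm.close_job(): hands the job in; it is judged then, once.
Trained networks look in the newest picture that a camera, given by its name, has taken for a name from the list of things; names that differ only in an ending like _2 or _b are one class to them, and where a whole thing is asked for, a point or a joint stands for the part that bears it (a point fixed in the world has none). Each returns a list of dicts, best first, with "p" (0 to 1); they miss things now and then, are a little off and sometimes report something else, mostly with a low value. They report only what shows in the picture. A call takes as long as a camera call.
- viewer.cut_out(camera, query): "pixels" (384x512 bool, what is visible of it) and "rect" ([left, top, right, bottom] in pixels, round what is visible of it).
- viewer.mark_of(camera, query): "at" ([row, column] in pixels: a listed point, or the origin of a listed thing).
The state is a dict: "time": time; "qpos": joint angles; "joint_vel": joint speeds; "tau": joint torques, N m; "ee_pos": TCP position; "tool_rot": TCP orientation; "contact_force": force on the tool from outside, world axes, zero at the start; "ft_torque": the same for the moment, N m; "opening": finger opening in m; "grip_force": force on a finger pad.
Only numpy, scipy, OpenCV 4.12 (cv2) and the standard library are available. Lean on these libraries where they do the work, as an engineer would, in place of code of your own. Each camera call takes 0.05 s, during which the arm holds its last target. There are 200 camera calls.

## Working session

There is one attempt and no reset: what is moved stays moved. The work goes in short steps, Python scripts to look and compute and a shell command to move; the robot and the scene stay as the last step left them, time stands still between calls to the robot, and variables do not carry over. Pictures are saved under pics/ and viewed, at most 10 in all, crops included, and the job is handed in when it is done.

```bash
mkdir -p pics; ls; cat > h.py <<'E'
import numpy as np, cv2
from workcell import telemetry, viewer, arm
def cam(c):
    s=telemetry.observe(); d=viewer.capture(c)
    if c=="wrist":
        T=np.eye(4);T[:3,:3]=np.array(s["tool_rot"]);T[:3,3]=s["ee_pos"]
        d["W"]=T@np.array(d["T_tool_cam"])
    else: d["W"]=np.array(d["world_from_camera"])
    return d
def ray(d,at):
    r,c=at; v=np.array([(c-d["cx"])/d["fx"],(r-d["cy"])/d["fy"],1]); return d["W"][:3,3],d["W"][:3,:3]@v
def onz(d,at,z):
    o,v=ray(d,at); return o+v*(z-o[2])/v[2]
def proj(d,p):
    q=np.linalg.inv(d["W"])@np.append(p,1); return np.array([d["fy"]*q[1]/q[2]+d["cy"],d["fx"]*q[0]/q[2]+d["cx"]])
def save(d,n): cv2.imwrite("pics/"+n,cv2.cvtColor(d["img"],cv2.COLOR_RGB2BGR))
Z=dict(tester=0,bin_lip=.048,rocker_press=.08,round_top=.079,bar_top=.079,square_top=.079,clamp=0,case_back=.06)
E
python3 - <<'E'
from h import *
for c in ["top","side"]:
    d=cam(c); save(d,c+"0.png"); print(c,d["W"][:3,3].round(3))
    for n,z in Z.items():
        m=viewer.mark_of(c,n)
        for k in m[:2]: print(n,round(k["p"],2),np.round(k["at"],1),onz(d,k["at"],z).round(4))
E
```

```text
pics
top [0.371 0.041 1.04 ]
tester 0.57 [181.8 308.6] [ 0.6053 -0.0511  0.    ]
bin_lip 0.55 [220.1 303.7] [ 0.5138 -0.0328  0.048 ]
bin_lip 0.25 [152.  197.6] [0.6673 0.1864 0.048 ]
rocker_press 0.79 [171.7 325.1] [ 0.6073 -0.0785  0.08  ]
round_top 0.62 [176.4 295.4] [ 0.5996 -0.0178  0.079 ]
bar_top 0.68 [176.9 294.9] [ 0.5986 -0.0167  0.079 ]
bar_top 0.54 [183.1 349.8] [ 0.5821 -0.1272  0.079 ]
square_top 0.4 [171.  269.4] [0.6127 0.0348 0.079 ]
clamp 0.68 [154.2 197.4] [0.6765 0.1939 0.    ]
case_back 0.76 [176.4 242.2] [0.6078 0.0916 0.06  ]
side [ 0.329 -0.69   0.732]
tester 0.68 [236.4 286.8] [ 0.6056 -0.0462  0.    ]
bin_lip 0.8 [228.2 243.7] [ 0.5072 -0.0332  0.048 ]
rocker_press 0.52 [217.6 291.6] [ 0.6057 -0.0683  0.08  ]
round_top 0.61 [205.3 280.4] [ 0.5976 -0.0223  0.079 ]
bar_top 0.57 [236.9 294.4] [ 0.5899 -0.1222  0.079 ]
square_top 0.68 [188.4 275.3] [0.6075 0.0364 0.079 ]
square_top 0.46 [226.8 245.7] [ 0.5044 -0.0604  0.079 ]
clamp 0.97 [168.4 277.6] [0.6773 0.2026 0.    ]
case_back 0.59 [212.5 337.6] [ 0.7174 -0.0689  0.06  ]
case_back 0.51 [182.3 266.8] [0.6042 0.0863 0.06  ]
```

```bash
python3 - <<'E'
import cv2
a=cv2.imread("pics/top0.png")[120:270,170:400]; b=cv2.imread("pics/side0.png")[140:290,180:410]
import numpy as np
cv2.imwrite("pics/c0.png",cv2.resize(np.vstack([a,b]),None,fx=2,fy=2,interpolation=cv2.INTER_CUBIC)) 
E
```

```text
(no output)
```

View pics/c0.png

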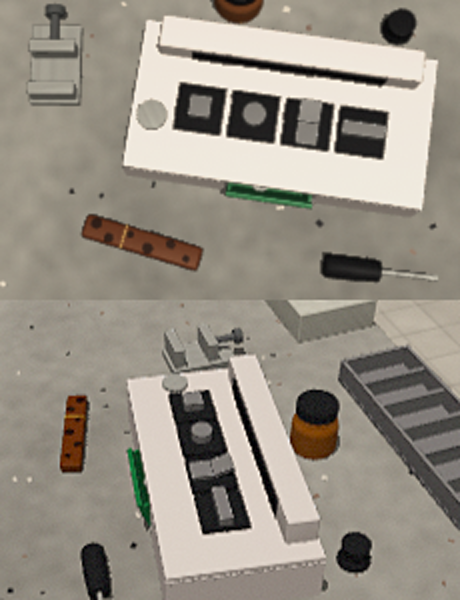

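The top and side views show the controls from left to right as square, round, rocker, bar, with yaw around -0.13. The bin leans out at the front (top view, near row 215, col 303).

```bash
python3 - <<'E'
from h import *
from scipy.optimize import least_squares
s=telemetry.observe(); print(np.round(s["tool_rot"],3).tolist(), s["time"])
L=dict(square_top=(-.01,.084),round_top=(-.01,.028),rocker_press=(.006,-.028),bar_top=(-.01,-.084))
P=dict(top={},side={})
for c in P:
    d=cam(c)
    for n in L:
        m=viewer.cut_out(c,n)
        if m: r=m[0]["rect"]; print(c,n,round(m[0]["p"],2),np.round(r))
    # black plates
    g=d["img"].max(2)<60
    n,_,st,ce=cv2.connectedComponentsWithStats(g.astype(np.uint8))
    for i in range(1,n):
        if st[i,4]>100: print(c,st[i],ce[i].round(1),onz(d,ce[i][::-1],.068).round(4))
E
python3 -m inch '{"offset":[[0.6,0.9,0],[0.6,0.9,0],[0.6,0.9,0],[0.6,0.9,0],[0.6,0.9,0],[0.6,0.9,0],[0.6,0.9,0],[0.6,0.9,0],[0.6,0.9,0],[0.6,0.9,0],[0.6,0.9,0],[0.6,0.9,0]],"delta_rot":[[0,0,0],[0,0,0],[0,0,0],[0,0,0],[0,0,0],[0,0,0],[0,0,0],[0,0,0],[0,0,0],[0,0,0],[0,0,0],[0,0,0]]}' 0 10
```

```text
[[0.973, 0.229, 0.0], [0.229, -0.973, -0.0], [-0.0, 0.0, -1.0]] 0.9
top square_top 0.46 [264. 167. 278. 180.]
top round_top 0.61 [180. 121. 210. 173.]
top rocker_press 0.8 [319. 170. 330. 190.]
top bar_top 0.69 [339. 179. 360. 188.]
top [ 435   29   48   64 2476] [458.4  60.3] [ 0.847  -0.3789  0.068 ]
top [325  37  19  36 127] [337.  48.] [ 0.8859 -0.1209  0.068 ]
top [345  37  20  36 180] [358.7  49.4] [ 0.8807 -0.1675  0.068 ]
top [ 76  47  23  22 122] [92.8 59.3] [0.8798 0.4129 0.068 ]
top [278  99  24  24 436] [289.7 110.6] [ 0.7459 -0.0125  0.068 ]
top [361 125  17  17 225] [368.9 133. ] [ 0.6905 -0.1758  0.068 ]
top [266 146  97  17 308] [313.5 153.8] [ 0.6493 -0.0581  0.068 ]
top [257 162  26  25 378] [269.4 174.6] [0.6079 0.035  0.068 ]
top [406 163  22  28 312] [415.3 175.7] [ 0.5956 -0.2637  0.068 ]
top [284 166  25  25 387] [296.1 178.4] [ 0.598  -0.0197  0.068 ]
top [311 170  25  25 275] [322.5 182.2] [ 0.5882 -0.0735  0.068 ]
top [338 174  25  25 353] [349.8 186.4] [ 0.5776 -0.1286  0.068 ]
top [331 247  30  14 336] [345.1 253.5] [ 0.4413 -0.1106  0.068 ]
top [  0 318  
[... 404 characters left out ...]
 [ 36.2 166.3] [0.0665 0.3409 0.068 ]
side [296 180  23  68 225] [307.4 214.3] [ 0.6476 -0.0588  0.068 ]
side [ 265  185   40   72 1032] [283.4 222.3] [ 0.5885 -0.0645  0.068 ]
side [328 185  21  18 305] [338.2 193.2] [ 0.7438 -0.0178  0.068 ]
side [348 256  18  20 269] [357. 266.] [ 0.6792 -0.2256  0.068 ]
side [221 262  15  28 306] [227.6 275. ] [ 0.4352 -0.1624  0.068 ]
side [ 447  297   65   61 2742] [483.8 326.8] [ 0.8171 -0.4159  0.068 ]
side [316 309  33  23 351] [334.2 319.9] [ 0.5835 -0.3192  0.068 ]
time: 2.4
ee_pos: [0.3424, -0.21, 0.2278]
tool_rot: [[0.974, 0.228, 0.001], [0.228, -0.974, -0.001], [0.001, 0.001, -1.0]]
contact_force: [0.1, 0.5, 0.6]
opening: 0.0173
grip_force: 0.0
```

```bash
python3 -m inch '{"offset":[[0.46,0.9,0],[0.46,0.9,0],[0.46,0.9,0],[0.46,0.9,0],[0.46,0.9,0],[0.46,0.9,0],[0.46,0.9,0],[0,0,0],[0,0,0]],"delta_rot":[[0,0,-0.68],[0,0,-0.68],[0,0,-0.68],[0,0,-0.68],[0,0,-0.68],[0,0,-0.68],[0,0,-0.68],[0,0,0],[0,0,0]]}' 0 10
python3 - <<'E'
from h import *
d=cam("wrist"); save(d,"w1.png"); print(d["W"][:3].round(3))
for n,z in Z.items():
    for k in viewer.mark_of("wrist",n)[:1]: print(n,round(k["p"],2),np.round(k["at"],1),onz(d,k["at"],z).round(4))
E
```

```text
time: 3.15
ee_pos: [0.4386, -0.0214, 0.2274]
tool_rot: [[0.984, -0.18, -0.001], [-0.18, -0.984, -0.0], [-0.001, 0.0, -1.0]]
contact_force: [-1.2, 0.5, 0.0]
opening: 0.0007
grip_force: 0.0
[[-0.18  -0.952 -0.246  0.51 ]
 [-0.984  0.174  0.044 -0.034]
 [ 0.     0.25  -0.968  0.384]]
tester 0.91 [ 12.5 254.6] [ 0.6005 -0.0515  0.    ]
bin_lip 0.56 [104.4 252.9] [ 0.5089 -0.033   0.048 ]
round_top 0.56 [151.1 146.3] [0.4856 0.0711 0.079 ]
square_top 0.18 [ 10.2 253.2] [ 0.5839 -0.0471  0.079 ]
case_back 0.72 [ 19.9 104.7] [0.6045 0.0837 0.06  ]
```

View pics/w1.png

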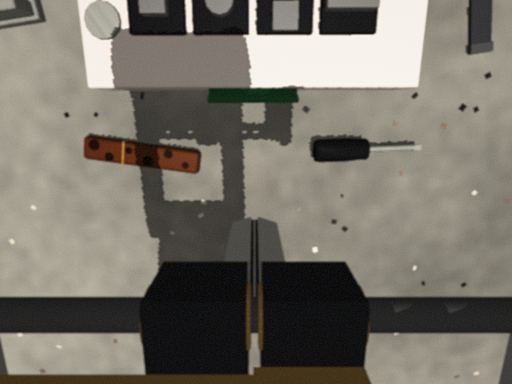

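The wrist view shows the tester's front edge level at row 87, spanning cols 88–420, so the tool is square to it. The bin is at row 95, cols 208–298, and the way to it between the tweezer case and the screwdriver is clear.

```bash
python3 - <<'E'
from h import *
d=cam("wrist")
for at in [(87,88),(87,420),(35.5,158),(35.5,348),(34,220),(34,284)]: print(at,onz(d,at,.06 if at[0]>80 else .068).round(4))
y=-.183; R=np.array([[np.cos(y),-np.sin(y)],[np.sin(y),np.cos(y)]]);o=np.array([.6027,-.0485])
for n,p in dict(fl=(-.08,.155),fr=(-.08,-.155),pre=(-.125,0),sq_front=(-.035,.084),bar_front=(-.035,-.084),lip_shut=(-.08,0)).items(): print(n,(o+R@p).round(4))
E
```

```text
(87, 88) [0.5527 0.1135 0.06  ]
(87, 420) [ 0.4953 -0.1916  0.06  ]
(35.5, 158) [0.5819 0.036  0.068 ]
(35.5, 348) [ 0.551  -0.1283  0.068 ]
(34, 220) [ 0.573  -0.0179  0.068 ]
(34, 284) [ 0.5626 -0.0731  0.068 ]
fl [0.5522 0.1185]
fr [ 0.4958 -0.1864]
pre [ 0.4798 -0.0258]
sq_front [0.5836 0.0405]
bar_front [ 0.553  -0.1247]
lip_shut [ 0.524  -0.0339]
```

```bash
python3 -m inch '{"offset":[[0.22,-0.04,-0.93],[0.22,-0.04,-0.93],[0.22,-0.04,-0.93],[0.22,-0.04,-0.93],[0.22,-0.04,-0.93],[0.22,-0.04,-0.93],[0,0,0],[0,0,0]],"delta_rot":[[0,0,0],[0,0,0],[0,0,0],[0,0,0],[0,0,0],[0,0,0],[0,0,0],[0,0,0]]}'
python3 -m inch '{"offset":[[0.16,-0.03,0],[0.16,-0.03,0],[0.16,-0.03,0],[0.16,-0.03,0],[0.16,-0.03,0],[0.16,-0.03,0],[0,0,0]],"delta_rot":[[0,0,0],[0,0,0],[0,0,0],[0,0,0],[0,0,0],[0,0,0],[0,0,0]]}'
```

```text
time: 4.32
ee_pos: [0.4767, -0.0296, 0.0588]
tool_rot: [[0.983, -0.184, -0.004], [-0.184, -0.983, 0.001], [-0.004, 0.0, -1.0]]
contact_force: [0.2, 0.6, -0.3]
opening: 0.0004
grip_force: 0.0
time: 4.9
ee_pos: [0.5078, -0.0352, 0.0604]
tool_rot: [[0.983, -0.184, 0.001], [-0.184, -0.983, -0.0], [0.001, 0.0, -1.0]]
contact_force: [-0.3, -0.1, 0.1]
opening: 0.0006
grip_force: 0.0
```

```bash
python3 -m inch '{"offset":[[0.08,-0.015,0],[0.08,-0.015,0],[0,0,0]],"delta_rot":[[0,0,0],[0,0,0],[0,0,0]]}' | egrep 'pos|contact'
python3 -m inch '{"offset":[[0.08,-0.015,0],[0,0,0]],"delta_rot":[[0,0,0],[0,0,0]]}'| egrep 'pos|contact'
python3 -m inch '{"offset":[[0.06,-0.01,0],[0,0,0]],"delta_rot":[[0,0,0],[0,0,0]]}'| egrep 'pos|contact'
```

```text
ee_pos: [0.5119, -0.036, 0.06]
contact_force: [0.8, -1.1, 0.7]
ee_pos: [0.5139, -0.0363, 0.0599]
contact_force: [-0.4, 0.3, 1.5]
ee_pos: [0.514, -0.0364, 0.0599]
contact_force: [-5.9, 1.2, 4.2]
```

```bash
python3 -m inch '{"offset":[[0.06,-0.01,0],[0,0,0]],"delta_rot":[[0,0,0],[0,0,0]]}'| egrep 'pos|contact'
python3 -m inch '{"offset":[[0.06,-0.01,0],[0,0,0],[0,0,0]],"delta_rot":[[0,0,0],[0,0,0],[0,0,0]]}'| egrep 'pos|contact'
python3 - <<'E'
from h import *
a=cam("wrist"); b=cam("side")
cv2.imwrite("pics/p2.png",cv2.cvtColor(np.vstack([cv2.resize(a["img"][0:300,100:420],(640,600))[:300],cv2.resize(b["img"][190:290,200:360],(640,400))[:300]]),cv2.COLOR_RGB2BGR))
E
```

```text
ee_pos: [0.5141, -0.0363, 0.0599]
contact_force: [-10.5, 1.4, 7.1]
ee_pos: [0.5141, -0.0364, 0.0599]
contact_force: [-16.0, 1.9, 11.8]
```

View pics/p2.png

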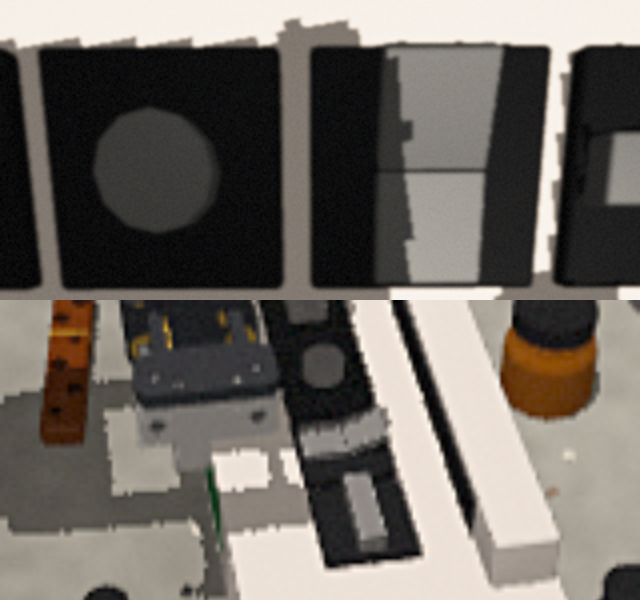

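The side view shows the fingers against the tester's front with a sliver of green still showing (about col 213, row 500). The upward force suggests a tapered finger resting on the deck edge, so I'm backing off, tilting and checking.

```bash
python3 -m inch '{"offset":[[-0.4,0.07,0],[-0.4,0.07,0],[-0.4,0.07,0],[-0.4,0.07,0],[0,0,0],[0,0,0]],"delta_rot":[[0,0,0],[-0.18,-0.98,0],[-0.18,-0.98,0],[-0.18,-0.98,0],[-0.18,-0.98,0],[0,0,0]]}'
python3 - <<'E'
from h import *
s=telemetry.observe();R=np.array(s["tool_rot"]);print("tip",np.array(s["ee_pos"])+R[:,2]*.022)
a=cam("side");b=cam("wrist")
for c in ["side","wrist"]:
  for k in viewer.mark_of(c,"bin_lip")[:1]: print(c,k,onz(a if c=="side" else b,k["at"],.049))
cv2.imwrite("pics/p3.png",cv2.cvtColor(np.vstack([cv2.resize(b["img"][60:210,150:420],(720,400))[:300],cv2.resize(a["img"][190:265,200:380],(720,300),interpolation=2)]),cv2.COLOR_RGB2BGR))
E
```

```text
time: 6.5
ee_pos: [0.4671, -0.0279, 0.0573]
tool_rot: [[0.925, -0.183, 0.333], [-0.173, -0.983, -0.061], [0.338, -0.001, -0.941]]
contact_force: [-0.7, 0.7, -1.1]
opening: 0.0003
grip_force: 0.0
tip [ 0.47437871 -0.02925323  0.03661785]
side {'at': [229.5, 249.5], 'p': 0.52} [ 0.51777115 -0.04229981  0.049     ]
wrist {'at': [146.2, 250.7], 'p': 0.89} [ 0.52480298 -0.03666865  0.049     ]
```

View pics/p3.png

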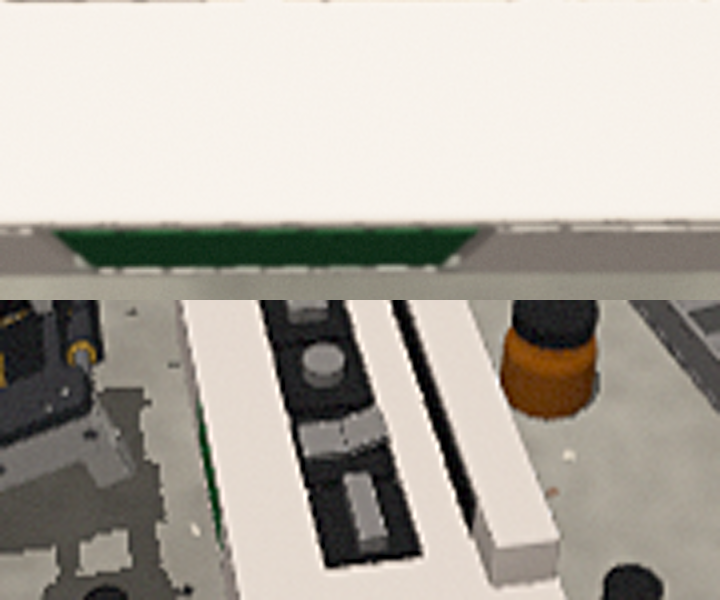

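```bash
python3 -m inch '{"offset":[[0.3,-0.055,0],[0.3,-0.055,0],[0.3,-0.055,0],[0.3,-0.055,0],[0,0,0]],"delta_rot":[[0,0,0],[0,0,0],[0,0,0],[0,0,0],[0,0,0]]}'| egrep 'pos|contact'
python3 -m inch '{"offset":[[0.1,-0.02,0],[0,0,0],[0,0,0]],"delta_rot":[[0,0,0],[0,0,0],[0,0,0]]}'| egrep 'pos|contact'
python3 -m inch '{"offset":[[0.08,-0.015,0],[0,0,0],[0,0,0]],"delta_rot":[[0,0,0],[0,0,0],[0,0,0]]}'| egrep 'pos|contact'
```

```text
ee_pos: [0.5079, -0.0357, 0.0594]
contact_force: [-3.5, 0.3, 1.5]
ee_pos: [0.5084, -0.0357, 0.0585]
contact_force: [-9.5, 1.8, 6.3]
ee_pos: [0.5088, -0.0357, 0.0578]
contact_force: [-17.4, 2.3, 11.2]
```

```bash
python3 -m inch '{"offset":[[-0.4,0.07,0],[-0.5,0.09,0],[0,0,0.9],[0,0,0.9],[0,0,0.9],[0,0,0.9],[0.5,-0.1,0.9],[0.5,-0.1,0],[0.5,-0.1,0],[0.5,-0.1,0],[0,0,0],[0,0,0]],"delta_rot":[[0,0,0],[0,0,0],[0,0,0],[0.18,0.98,0],[0.18,0.98,0],[0.18,0.98,0],[0.18,0.98,0],[0,0,0],[0,0,0],[0,0,0],[0,0,0],[0,0,0]]}'
python3 - <<'E'
from h import *
d=cam("wrist"); save(d,"w4.png"); print(d["W"][:3,3])
for n in ["rocker_press","round_top","bar_top","square_top","case_back","bin_lip"]:
    for k in viewer.mark_of("wrist",n)[:1]: print(n,round(k["p"],2),np.round(k["at"],1),onz(d,k["at"],Z[n]).round(4))
y=-.183; R=np.array([[np.cos(y),-np.sin(y)],[np.sin(y),np.cos(y)]]);o=np.array([.602,-.051])
for n,p in dict(rocker=(.007,-.028),round=(-.01,.028),bar=(-.01,-.084),square=(-.01,.084)).items(): print(n,(o+R@p).round(4))
E
```

```text
time: 8.62
ee_pos: [0.5466, -0.044, 0.1941]
tool_rot: [[0.983, -0.184, -0.002], [-0.184, -0.983, 0.0], [-0.002, 0.0, -1.0]]
contact_force: [0.3, 0.3, -0.2]
opening: 0.0003
grip_force: 0.0
[ 0.61844904 -0.05721706  0.35104046]
rocker_press 0.64 [115.9 282.2] [ 0.604  -0.0774  0.08  ]
round_top 0.82 [137.  214.2] [ 0.5975 -0.0204  0.079 ]
bar_top 0.91 [136.8 350.8] [ 0.5773 -0.1295  0.079 ]
square_top 0.55 [136.4 145.7] [0.6082 0.0342 0.079 ]
case_back 0.67 [146.8 100.5] [0.606  0.0819 0.06  ]
rocker [ 0.6038 -0.0798]
round [ 0.5973 -0.0216]
bar [ 0.5769 -0.1318]
square [0.6075 0.0334]
```

View pics/w4.png

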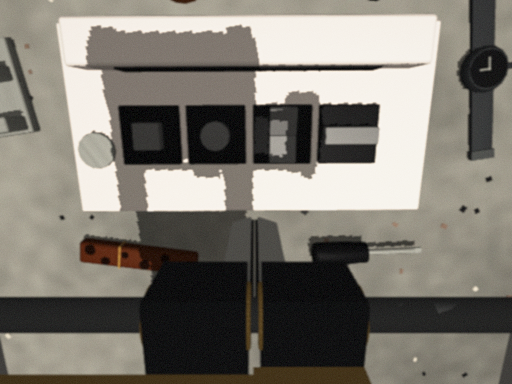

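The wrist view shows the controls at rows 105–163: square near col 148, round 215, rocker 282, bar 350. The wrist detections agree with my pose fit to 2 mm, and no green shows in front of the tester, so the bin is shut.

```bash
python3 -m inch '{"offset":[[0.64,-0.38,0],[0.64,-0.38,0],[0.64,-0.38,0],[0,0,-0.9],[0,0,-0.9],[0,0,-0.9],[0,0,0],[0,0,0]],"delta_rot":[[0,0,0],[0,0,0],[0,0,0],[0,0,0],[0,0,0],[0,0,0],[0,0,0],[0,0,0]]}'| egrep 'pos|contact'
python3 -m inch '{"offset":[[0,0,-0.1],[0,0,-0.1],[0,0,-0.1],[0,0,0]],"delta_rot":[[0,0,0],[0,0,0],[0,0,0],[0,0,0]]}'| egrep 'pos|contact'
```

```text
ee_pos: [0.602, -0.0776, 0.1126]
contact_force: [-0.2, 0.3, 1.0]
ee_pos: [0.6038, -0.078, 0.106]
contact_force: [0.1, -0.5, 0.7]
```

```bash
python3 -m inch '{"offset":[[0,0,-0.1],[0,0,-0.1],[0,0,0],[0,0,0]],"delta_rot":[[0,0,0],[0,0,0],[0,0,0],[0,0,0]]}'| egrep 'pos|contact'
python3 -m inch '{"offset":[[0,0,-0.1],[0,0,0],[0,0,0]],"delta_rot":[[0,0,0],[0,0,0],[0,0,0]]}'| egrep 'pos|contact'
python3 -m inch '{"offset":[[0,0,-0.08],[0,0,0],[0,0,0]],"delta_rot":[[0,0,0],[0,0,0],[0,0,0]]}'| egrep 'pos|contact'
```

```text
ee_pos: [0.6036, -0.078, 0.0993]
contact_force: [0.9, 1.1, -0.1]
ee_pos: [0.6036, -0.078, 0.0963]
contact_force: [0.8, -0.5, 2.2]
ee_pos: [0.6037, -0.0779, 0.0961]
contact_force: [-2.5, 0.5, 10.1]
```

```bash
python3 -m inch '{"offset":[[0,0,-0.1],[0,0,0],[0,0,0]],"delta_rot":[[0,0,0],[0,0,0],[0,0,0]]}'| egrep 'pos|contact'
python3 -m inch '{"offset":[[0,0,0.5],[0,0,0.5],[0,0,0.4],[0,0,0]],"delta_rot":[[0,0,0],[0,0,0],[0,0,0],[0,0,0]]}'| egrep 'pos|contact'
```

```text
ee_pos: [0.6037, -0.078, 0.096]
contact_force: [-7.3, 1.7, 19.4]
ee_pos: [0.6047, -0.0782, 0.1355]
contact_force: [0.1, 0.6, 0.2]
```

```bash
python3 -m inch '{"offset":[[-0.12,0.95,0],[-0.12,0.95,0],[0,0,0],[0,0,-0.5],[0,0,-0.4],[0,0,0],[0,0,0]],"delta_rot":[[0,0,0],[0,0,0],[0,0,0],[0,0,0],[0,0,0],[0,0,0],[0,0,0]]}'| egrep 'pos|contact'
python3 -m inch '{"offset":[[0,0,-0.1],[0,0,-0.1],[0,0,-0.1],[0,0,0],[0,0,0]],"delta_rot":[[0,0,0],[0,0,0],[0,0,0],[0,0,0],[0,0,0]]}'| egrep 'pos|contact'
python3 -m inch '{"offset":[[0,0,-0.1],[0,0,-0.05],[0,0,0],[0,0,0]],"delta_rot":[[0,0,0],[0,0,0],[0,0,0],[0,0,0]]}'| egrep 'pos|contact'
```

```text
ee_pos: [0.5951, -0.0213, 0.1037]
contact_force: [-0.0, -0.1, 0.5]
ee_pos: [0.5964, -0.0212, 0.0969]
contact_force: [0.8, -0.3, 0.2]
ee_pos: [0.5965, -0.0212, 0.0942]
contact_force: [-2.7, -0.1, 7.3]
```

```bash
python3 -m inch '{"offset":[[0,0,-0.1],[0,0,0],[0,0,0]],"delta_rot":[[0,0,0],[0,0,0],[0,0,0]]}'| egrep 'pos|contact'
python3 -m inch '{"offset":[[0,0,-0.06],[0,0,0],[0,0,0]],"delta_rot":[[0,0,0],[0,0,0],[0,0,0]]}'| egrep 'pos|contact'
python3 -m inch '{"offset":[[0,0,0.5],[0,0,0.5],[0,0,0.5],[0,0,0]],"delta_rot":[[0,0,0],[0,0,0],[0,0,0],[0,0,0]]}'| egrep 'pos|contact'
```

```text
ee_pos: [0.5966, -0.0211, 0.0941]
contact_force: [-7.6, -0.0, 18.4]
ee_pos: [0.5966, -0.0212, 0.094]
contact_force: [-9.9, -0.5, 23.3]
ee_pos: [0.598, -0.021, 0.1359]
contact_force: [0.5, -0.3, 0.0]
```

```bash
python3 -m inch '{"offset":[[-0.17,-0.91,0],[-0.17,-0.91,0],[-0.17,-0.91,0],[-0.17,-0.91,0],[0,0,0],[0,0,0],[0,0,-0.5],[0,0,-0.4],[0,0,0],[0,0,0]],"delta_rot":[[0,0,0],[0,0,0],[0,0,0],[0,0,0],[0,0,0],[0,0,0],[0,0,0],[0,0,0],[0,0,0],[0,0,0]]}'| egrep 'pos|contact'
python3 -m inch '{"offset":[[0,0,-0.1],[0,0,-0.1],[0,0,-0.1],[0,0,-0.1],[0,0,0],[0,0,0]],"delta_rot":[[0,0,0],[0,0,0],[0,0,0],[0,0,0],[0,0,0],[0,0,0]]}'| egrep 'pos|contact'
python3 -m inch '{"offset":[[0,0,-0.08],[0,0,0],[0,0,0]],"delta_rot":[[0,0,0],[0,0,0],[0,0,0]]}'| egrep 'pos|contact'
```

```text
ee_pos: [0.575, -0.1288, 0.1037]
contact_force: [-1.1, 0.5, 0.4]
ee_pos: [0.5764, -0.1299, 0.0943]
contact_force: [0.1, 1.6, 3.9]
ee_pos: [0.5765, -0.1299, 0.0941]
contact_force: [-3.4, 3.0, 11.7]
```

```bash
python3 -m inch '{"offset":[[0,0,-0.11],[0,0,0],[0,0,0]],"delta_rot":[[0,0,0],[0,0,0],[0,0,0]]}'| egrep 'pos|contact'
python3 -m inch '{"offset":[[0,0,0.5],[0,0,0.5],[0,0,1],[0,0,1],[-0.5,0.3,1],[-0.6,0.4,0],[-0.6,0.4,0],[-0.6,0.4,0],[-0.4,0.3,0],[0,0,0],[0,0,0]],"delta_rot":[[0,0,0],[0,0,0],[0,0,0],[0,0,0],[0,0,0],[0,0,0],[0,0,0],[0,0,0],[0,0,0],[0,0,0],[0,0,0]]}'
python3 - <<'E'
from h import *
b=cam("wrist"); a=cam("side"); 
cv2.imwrite("pics/p5.png",cv2.cvtColor(np.vstack([cv2.resize(b["img"][80:230,80:440],(720,300),interpolation=2),cv2.resize(a["img"][180:255,200:380],(720,300),interpolation=2)]),cv2.COLOR_RGB2BGR))
for n,z in dict(round_top=.072,bar_top=.072,square_top=.079,bin_lip=.05).items():
    for k in viewer.mark_of("wrist",n)[:1]: print(n,round(k["p"],2),onz(b,k["at"],z).round(4))
E
```

```text
ee_pos: [0.5765, -0.1299, 0.094]
contact_force: [-7.8, 4.0, 23.2]
time: 16.3
ee_pos: [0.4946, -0.0763, 0.2075]
tool_rot: [[0.983, -0.183, 0.0], [-0.183, -0.983, -0.001], [0.001, 0.001, -1.0]]
contact_force: [-0.2, -1.1, -0.3]
opening: 0.0005
grip_force: 0.0
round_top 0.83 [ 0.5984 -0.0191  0.072 ]
bar_top 0.6 [0.6095 0.0367 0.072 ]
square_top 0.6 [0.6088 0.0325 0.079 ]
bin_lip 0.68 [0.6064 0.0886 0.05  ]
```

View pics/p5.png

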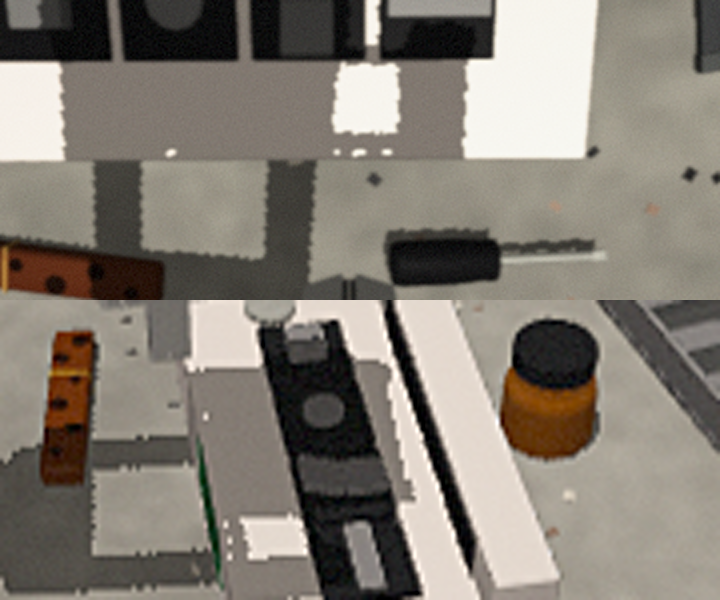

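The wrist view shows no green in front of the tester, so the bin is flush. The side view shows the rocker flipped, the round and bar caps low and the square cap still up.

```bash
python3 -c "from workcell import arm; print(arm.close_job())"
```

```text
the job is handed in; nothing more can be done
None
```

The job is handed in: I pushed the bin shut, then pressed the rocker, round key and bar key down to their stops in that order; in the last pictures the square key is still up and the loose things I could see had not moved.

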